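# Seat a clamped block on its parallels

## Task

The aluminium block in the drill vise came up when the vise was tightened, so the two parallels under it are loose. Take the nylon-faced tapping bar out of the tray and tap the block down with it, over one end and the other as it needs, without hard blows, until it lies level and tight on both parallels; then prove it with a light push on the end of each parallel, first the one at the moving jaw, where work lifts most, and then the one at the fixed jaw: neither may slide any more. Leave the parallels under the block, the tapping bar standing upright in its tray again, and everything else on the bench where it was.

Things in the scene. Friction and masses are not known exactly. Their poses are not given: they have to be found in the camera images.
- vise: Grey cast drill vise bolted to the bench (250 x 100 mm plate, jaws 80 mm wide), its height a few mm different each start. Origin between the jaws at its foot; x points from the moving jaw (-x, screw and T-handle, nearer the robot) to the fixed jaw, y along the jaws, z up. Jaw faces 22 mm either side of the origin, jaw tops 79 mm above it; the bed under the block is 45 mm above it, 80 mm wide (y).
- workpiece: Plain aluminium block, 44 mm in x (between the jaws), 80 mm in y, 40 mm high, 0.38 kg. Origin at the centre of its underside, axes as the vise's. The jaws hold it 3 to 5 mm too high and rocked up to 0.06 rad about x. Pressed on top with 6 to 9 N it creeps down; rocking it level takes up to 18 N, and one end home may leave the other up. Fully down, its underside is 65 mm above the vise's origin.
- workpiece_top (a point): Centre of the block's top face (scribed cross), 40 mm above its origin. Tap 25 mm to either side of it along y. Once an end rests on the parallels the force rises by some 35 N per mm of further travel, so go at 10 mm/s or slower; about 20 N over each end wedges the block for good. More than 45 N bruises it.
- parallel_moving: Ground steel parallel at the moving jaw: upright bar 8 mm thick (x), 130 mm long (y), 20 mm high, 0.16 kg, on the vise bed under the block, along the jaw; its ends stand out about 25 mm past jaws and bed on both sides. Origin at the centre of its underside, 17 mm from the vise's middle. Loose, it slides along y at about 1 to 2 N; tight, it holds 5 N or more.
- parallel_fixed: The same parallel at the fixed jaw, 17 mm to the other side of the vise's middle.
- bar: Tapping bar, 110 mm tall, standing upright in the tray: white nylon head of 34 mm diameter and 32 mm height at the bottom (its flat underside is the striking face), aluminium shank of 26 mm diameter above it. Origin at the centre of the striking face, z up along the shank; 0.18 kg.
- tray: Open steel tray, 130 mm (x) by 150 mm (y), walls 22 mm high and 3 mm thick, floor 3 mm thick. Origin at the centre of its underside. Fixed to the bench.
- deburrer: Bystander in the tray: deburring tool with a blue handle, 98 mm long, 12 mm thick, lying along its x. Origin under the middle of its length.
- tub: Bystander: white plastic tub for scraps, 110 mm wide, 85 mm high. Origin at the centre of its underside.
- strippers: Bystander: wire strippers with orange handles lying flat, 175 mm long. Origin at its underside, near the middle.
- solder_spool: Bystander: standing reel of solder, 54 mm diameter, 36 mm high. Origin at its underside, near the middle.
- spare_parallel: Bystander: a lower steel parallel, 8 x 130 x 14 mm, lying on the bench. Origin at its underside, near the middle.
- pen: Bystander: dark pen, 137 mm long, lying on the bench. Origin at its underside, near the middle.
- phone: Bystander: phone in a red case, lying flat, 155 x 75 mm. Origin at its underside, near the middle.
Not all that is in view belongs to the job. What is shaped like the bar but red or yellow is not meant.

How it is judged:
On the way, in this order (a step that is already met when the one before it is completed fails the run):
1. the block is tapped with the bar (contact force between bar and workpiece above 4 N), for 0.02 s.
2. with the bar off it again, the block lies level (within 0.015 rad of the vise) and tight on both parallels (over 3 N on each) (contact force between workpiece and parallel_moving above 3 N and contact force between workpiece and parallel_fixed above 3 N and angle between the z axis of workpiece and the z axis of vise, either way round below 0.015 rad and contact force between bar and workpiece below 0.1 N), for 0.3 s.
3. the tight parallel at the moving jaw is tested with a push of at least 1 N (fingers or bar) (contact force between workpiece and parallel_moving above 3 N and contact force between any of the fingers, bar and parallel_moving above 1 N), for 0.02 s.
4. the tight parallel at the fixed jaw is tested with a push of at least 1 N (fingers or bar) (contact force between workpiece and parallel_fixed above 3 N and contact force between any of the fingers, bar and parallel_fixed above 1 N), for 0.02 s.
At the end, for the whole second after the job is handed in: The block lies level within 0.015 rad of the vise and is wedged on both parallels (more than 3 N on each); each parallel's middle is within 15 mm of the vise's middle along the jaws; the bar stands upright (within 0.1 rad) and at rest on the tray's floor (contact force between workpiece and parallel_moving above 3 N and contact force between workpiece and parallel_fixed above 3 N and angle between the z axis of workpiece and the z axis of vise, either way round below 0.015 rad and y of parallel_moving in the frame of vise between -0.015 and 0.015 m and y of parallel_fixed in the frame of vise between -0.015 and 0.015 m and x of bar in the frame of tray between -0.065 and 0.065 m and y of bar in the frame of tray between -0.075 and 0.075 m and z of bar in the frame of tray below 0.008 m and angle between bar's own z axis and vertical below 0.1 rad and linear speed of bar below 0.02 m/s); the robot touches nothing.
It fails at once if the block is struck or pressed with more than 45 N by the bar (contact force between bar and workpiece above 45 N).
It fails at once if the gripper itself presses on the block (more than 5 N) (contact force between any of the fingers, the arm and workpiece above 5 N).
It fails at once if a parallel is shoved with more than 20 N (contact force between any of the fingers, bar and parallel_moving above 20 N or contact force between any of the fingers, bar and parallel_fixed above 20 N).
It fails at once if a bystander is moved by more than 30 mm (distance of any of deburrer, tub, strippers, solder_spool, spare_parallel, pen, phone from where it was at the start of the episode above 0.03 m).
It also fails if it takes over 72 s, if anything falls off the work surface, if the arm or the gripper's body presses on something with over 40 N, if the wrist force passes 120 N, or if a joint passes its speed limit or range.

## Robot

A 7-joint arm with a two-finger parallel gripper is mounted at the origin on the work surface. World frame = base frame: x ahead of the robot, y to its left, z up, the work surface at z = 0. Lengths are in m, angles in rad, forces in N, time in s.
With the tool pointing down it reaches from about 0.425 to 0.875 m from the base axis. Payload 4.7 kg.
Tool frame: the origin (TCP) lies at the very end of the fingers, on their centre line; the grasp point (between the pads) lies 19 mm behind it; z points along the fingers, y is the line along which they close (so a half turn about z gives the same grasp; the last joint's range is limited). The gripper opens to 87 mm and grips with 3 to 60 N. Pads are 19 mm wide; open, the fingers measure 117 mm over their backs; the gripper's body (75 mm by 190 mm) begins 51 mm behind the grasp point.
Start: joints at [-1.212, 0.321, -0.07, 1.45, 0.023, 1.371, -0.057], TCP at [0.22, 0.612, 0.223] pointing down, gripper open.
Joint ranges: [-2.86, 2.86], [-0.3, 2.09], [-1.38, 1.24], [0.06, 2.45], [-1.56, 4.7], [0.09, 2.05], [-2.69, 2.69]. Speed limits (rad/s): [2.57, 2.57, 3.14, 3.14, 3.14, 3.14, 3.14].

## Interface

Orientations are given as a rotation vector (axis times angle).
In Python, from bench import ctrl, vision gives the robot as it stands.
- The arm moves only by the tool jog_arm, never from a script. Its argument "increments" is a list of rows, each an object of numbers: "tx", "ty", "tz": the shift along the tool's x, y, z in mm; "wx", "wy", "wz": the turn, a rotation vector about the tool's x, y, z in rad; "gripper": the opening, from 0 (shut) to 1 (fully open). In form: [{"tx": .., "ty": .., "tz": .., "wx": .., "wy": .., "wz": .., "gripper": ..}, ...]. A call has exactly 5 rows; each row is the pose to reach, as a shift and turn from the pose commanded when the call began, along the tool's axes at that moment; what a row does not reach only later rows make up. A row lasts 1/12 s, in which the tool goes at most 41.7 mm and 7.16 degrees, less where a joint would pass 70% of its speed; a pose out of reach is approached as far as the arm can. A call with a gripper value outside its range is refused whole. The fingers move at their own pace and stop on an object; "grip_force" is the grip in N (left out, the last holds). Time passes only in rows, so rows that repeat a pose let the fingers close, or fill a call up. It gives the time, the measured TCP pose, the force, the opening and the grip force at its end, in the units of the state.
- ctrl.get_state(): the state, without advancing time (a new reading comes with each control period).
- vision.get_image(name): name is "side" or "top"; returns a dict with "color" (420x560x3 uint8, blue, green, red), "fx", "fy", "cx", "cy" (pixels), "extrinsics" (4x4, takes a point from world to camera coordinates). Camera axes: x right, y down, z forward; pixel columns grow to the right and rows downward; lengths in m; the calibration is good to about 2 mm. A picture is of the moment at which its call begins. There is no depth.
- ctrl.close_job(): hands the job in; it is judged then, once.
Trained networks look in the newest picture that a camera, given by its name, has taken for a name from the list of things; names that differ only in an ending like _2 or _b are one class to them, and where a whole thing is asked for, a point or a joint stands for the part that bears it (a point fixed in the world has none). Each returns a list of dicts, best first, with "conf" (0 to 1); they miss things now and then, are a little off and sometimes report something else, mostly with a low value. They report only what shows in the picture. A call takes as long as a camera call. They do not tell look-alikes from the thing itself.
- vision.spot_in(camera, thing): "bbox" ([left, top, right, bottom] in pixels, round what is visible of it).
The state is a dict: "time": time; "joint_positions": joint angles; "qd": joint speeds; "joint_torque": joint torques, N m; "position": TCP position; "tool_rot": TCP orientation; "ft_force": force on the tool from outside, world axes, zero at the start; "torque": the same for the moment, N m; "grip_width": opening from 0.0 (shut) to 1.0 (fully open); "grip_force": force on a finger pad.
Only numpy, scipy, OpenCV 4.12 (cv2) and the standard library are available. Lean on these libraries where they do the work, as an engineer would, in place of code of your own. Each camera call takes 0.05 s, during which the arm holds its last target. There are 200 camera calls.

## Working session

There is one attempt and no reset: what is moved stays moved. The work goes in short steps, Python scripts to look and compute and a tool call to move; the robot and the scene stay as the last step left them, time stands still between calls to the robot, and variables do not carry over. Pictures are saved under pics/ and viewed, at most 10 in all, crops included, and the job is handed in when it is done.

Besides the shell and the picture viewer there is one more tool, called after ">>>" as name(argument=value, ...), one argument or row to a line, values as JSON. jog_arm: Moves the arm, as the interface text tells. Its arguments: {"type":"object","properties":{"increments":{"type":"array"},"grip_force":{"type":"number"}},"required":["increments"]}

```bash
mkdir -p pics; ls; cat > h.py <<'E'
import numpy as np, cv2, json
from bench import ctrl, vision
def snap(n,f=None):
    im=vision.get_image(n)
    if f: cv2.imwrite('pics/'+f,im['color'])
    return im
def ray(im,u,v):
    E=np.array(im['extrinsics']);R=E[:3,:3];t=E[:3,3]
    d=R.T@np.array([(u-im['cx'])/im['fx'],(v-im['cy'])/im['fy'],1]);return -R.T@t,d
def atz(im,u,v,z):
    o,d=ray(im,u,v);return o+d*(z-o[2])/d[2]
def proj(im,p):
    E=np.array(im['extrinsics']);c=E[:3,:3]@np.array(p)+E[:3,3]
    return np.array([im['fx']*c[0]/c[2]+im['cx'],im['fy']*c[1]/c[2]+im['cy']])
E
python3 - <<'E'
from h import *
a=snap('top','t1.png');b=snap('side','s1.png')
for im in(a,b):
    o,_=ray(im,0,0);print(o,im['fx'],np.round(np.array(im['extrinsics']),3).tolist())
for c in('top','side'):
    for t in('vise','workpiece','workpiece_top','bar','tray','parallel_moving','parallel_fixed','deburrer'):
        print(c,t,[(np.round(x['bbox']).tolist(),round(x['conf'],2)) for x in vision.spot_in(c,t)[:3]])
s=ctrl.get_state();print(s)
E
```

```text
pics
[ 0.34877661 -0.02560976  1.61579099] 473.33877671843436 [[0.005, -1.0, 0.008, -0.04], [-0.991, -0.006, -0.131, 0.557], [0.131, -0.007, -0.991, 1.556], [0.0, 0.0, 0.0, 1.0]]
[ 0.20778703 -1.00551336  1.02574133] 541.679016239071 [[0.945, -0.327, -0.0, -0.525], [-0.221, -0.637, -0.739, 0.163], [0.242, 0.698, -0.674, 1.343], [0.0, 0.0, 0.0, 1.0]]
top vise [([241.0, 188.0, 282.0, 262.0], 0.61)]
top workpiece [([248.0, 204.0, 270.0, 221.0], 0.9)]
top workpiece_top [([244.0, 205.0, 274.0, 222.0], 0.78)]
top bar [([338.0, 242.0, 352.0, 252.0], 0.45)]
top tray [([319.0, 194.0, 365.0, 232.0], 0.6)]
top parallel_moving []
top parallel_fixed []
top deburrer [([117.0, 252.0, 164.0, 291.0], 0.56)]
side vise [([205.0, 178.0, 308.0, 248.0], 0.79)]
side workpiece [([252.0, 176.0, 278.0, 210.0], 0.77)]
side workpiece_top [([248.0, 177.0, 281.0, 209.0], 0.9)]
side bar [([266.0, 229.0, 279.0, 269.0], 0.83), ([300.0, 263.0, 320.0, 301.0], 0.66)]
side tray [([271.0, 260.0, 348.0, 334.0], 0.96)]
side parallel_moving []
side parallel_fixed []
side deburrer [([296.0, 310.0, 337.0, 328.0], 0.46)]
{'time': 0.9, 'joint_positions': array([-1.2118859 ,  0.32097413, -0.07008129,  1.4505229 ,  0.02262791,
        1.37076949, -0.05690514]), 'qd': array([ 3.27783482e-04,  3.01498802e-06,  8.64424452e-04,  1.74307402e-03,
       -2.16560040e-04,  1.49649104e-04,  7.16962557e-05]), 'joint_torque': array([ 3.73241674e-04, -4.91109252e+01, -4.02901433e-01, -3.12764347e+01,
       -6.36463612e-02,  3.36612761e-02,  2.83133602e-05]), 'position': array([0.21976298, 0.61174546, 0.22259169]), 'tool_rot': array([5.38927993e-01, 3.09492490e+00, 1.57561775e-04]), 'ft_force': array([-0.00162657, -0.23521339,  0.78895576]), 'torque': array([ 0.00497508,  0.02417633, -0.01113062]), 'grip_force': 0.0, 'grip_width': 0.9998249670736329}
```

```bash
python3 - <<'E'
import cv2
a=cv2.imread('pics/t1.png')[170:320,220:400];cv2.imwrite('pics/t1c.png',cv2.resize(a,None,fx=4,fy=4,interpolation=2)[:600,:720])
b=cv2.imread('pics/s1.png')[160:350,195:385];cv2.imwrite('pics/s1c.png',cv2.resize(b,None,fx=3.1,fy=3.1,interpolation=2))
E
```

```text
(no output)
```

View pics/t1c.png

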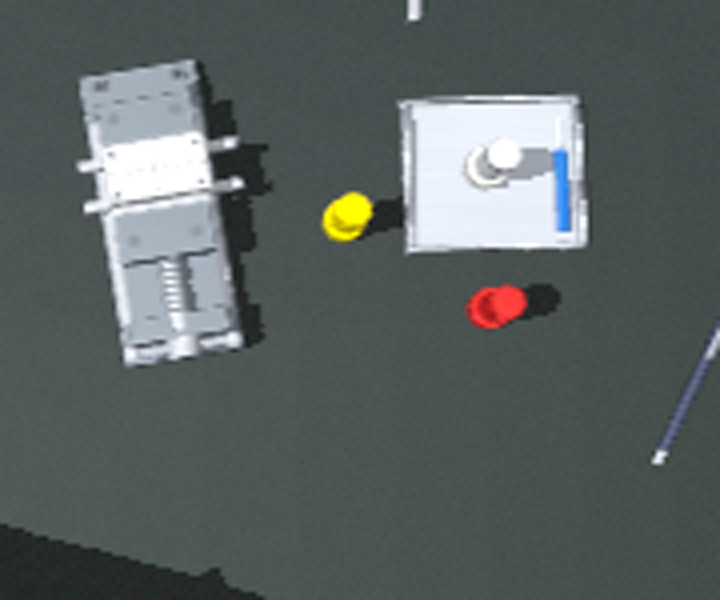

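View pics/s1c.png

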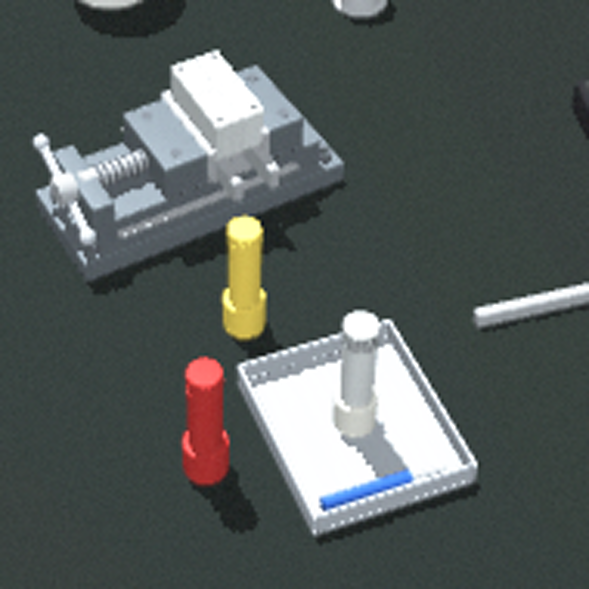

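View pics/s1.png

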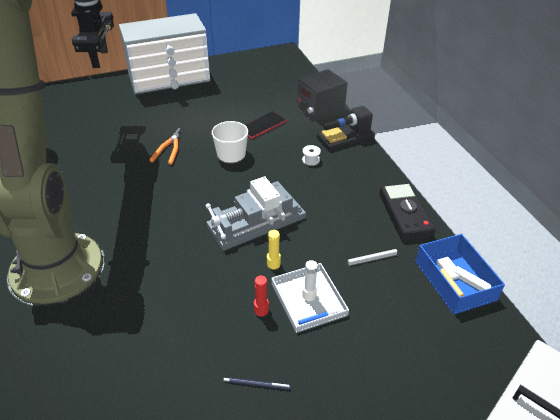

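The top view shows the vise on the left, with its block at about (259,212) px. The white bar stands in the tray at about (346,209) px. The yellow and red look-alikes stand outside the tray. The side view shows the same, with the bar at about (311,265) to (309,300) px. I'll enlarge the vise to fit its pose.

```bash
python3 - <<'E'
import cv2,numpy as np
a=cv2.imread('pics/t1.png')[182:264,236:286];b=cv2.imread('pics/s1.png')[172:254,236:299]
f=lambda i:cv2.resize(i,None,fx=7,fy=7,interpolation=2)
c=np.hstack([f(a),f(b)]);c=np.clip(c.astype(float)*.8,0,255).astype(np.uint8);print(c.shape);cv2.imwrite('pics/z1.png',c)
E
```

```text
(574, 791, 3)
```

View pics/z1.png

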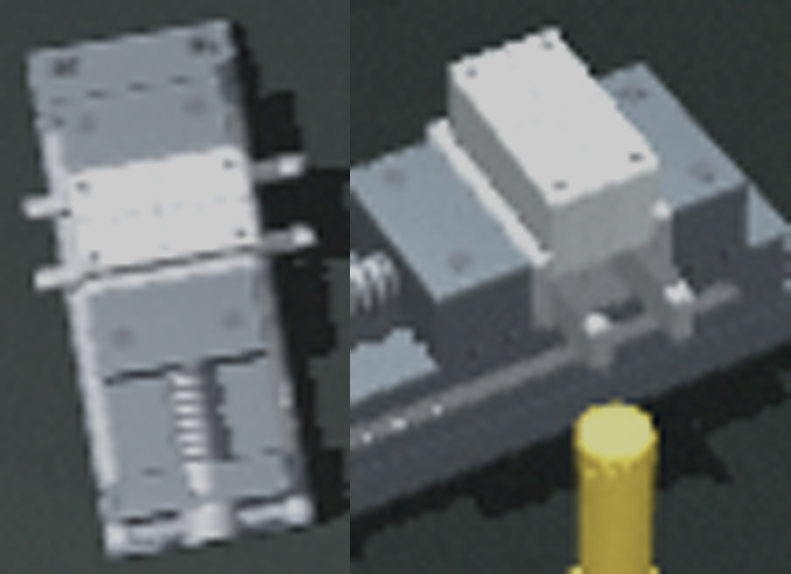

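```bash
cat > fit.py <<'E'
from h import *
from scipy.optimize import least_squares
a=snap('top');b=snap('side')
T=lambda u,v:((u+.5)/7-.5+236,(v+.5)/7-.5+182)
S=lambda u,v:((u-350+.5)/7-.5+236,(v+.5)/7-.5+172)
cor=[(-1,1),(1,1),(1,-1),(-1,-1)]
obs=[]
for (u,v),c in zip([(450,68),(556,32),(657,160),(555,205)],cor): obs.append((b,S(u,v),'b',c))
for (u,v),c in zip([(65,172),(243,151)],cor[1:3]): obs.append((a,T(u,v),'b',c))
for im,p,k,s in [(b,S(597,318),-1,-1),(b,S(680,287),1,-1),(a,T(315,236),-1,-1),(a,T(303,163),1,-1),(a,T(36,281),-1,1),(a,T(25,209),1,1)]: obs.append((im,p,'p',(k,s)))
def res(q):
    x,y,z,yaw,lift,rock,d1,d2=q;R=np.array([[np.cos(yaw),-np.sin(yaw)],[np.sin(yaw),np.cos(yaw)]]);r=[]
    for im,p,t,c in obs:
        if t=='b': l=(c[0]*.022,c[1]*.04,.105+lift+rock*c[1]*.04)
        else: l=(c[0]*.017,c[1]*.065+(d1 if c[0]<0 else d2),.065)
        w=np.r_[R@l[:2]+[x,y],l[2]+z]; r+=list(proj(im,w)-p)
    return r+[(lift-.004)/.001,rock/.04,d1/.01,d2/.01,(z-.003)/.004]
s=least_squares(res,[.6,.05,.003,.157,.004,0,0,0]);print(np.round(s.x,4),np.round(s.fun,1))
# bar
P=[(a,(346.2,208.6)),(b,(311.1,265.2))]
f=lambda q:np.r_[proj(a,[q[0],q[1],.113])-P[0][1],proj(b,[q[0],q[1],.113])-P[1][1]]
t=least_squares(f,[.6,-.2]);print(t.x,t.fun)
print('base',atz(a,219.5+490/4,169.5+170/4,.003),atz(b,194.5+355/3.1,159.5+420/3.1,.003))
E
python3 fit.py; python3 -c "
from h import *
s=snap('side');print('n')"
```

```text
[ 5.439e-01 -1.240e-02  5.300e-03  1.686e-01  3.700e-03  2.130e-02
 -2.000e-04 -5.000e-04] [-0.1  0.  -0.4 -0.1  0.3 -0.1 -0.4 -0.9  1.   0.5  0.2 -0.4  0.2  0.8
  0.   0.8 -0.8 -0.3 -0.7  0.1 -0.  -0.3  0.  -0.2 -0.3  0.5 -0.  -0.1
  0.6]
[ 0.55638759 -0.29170328] [ 0.13917511 -0.41773442 -0.29869642  0.02861267]
base [ 0.55822936 -0.29601401  0.003     ] [ 0.55921911 -0.28931043  0.003     ]
n
```

The vise fits at (0.544, -0.012, 0.005) with yaw 0.169, and the bar is at (0.5565, -0.292). I'm moving now.

>>> jog_arm(
  increments=[
    {"tx": -33, "ty": -22, "gripper": 1},
    {"tx": -66, "ty": -44, "gripper": 1},
    {"tx": -99, "ty": -66, "gripper": 1},
    {"tx": -132, "ty": -88, "gripper": 1},
    {"tx": -165, "ty": -110, "gripper": 1},
  ],
  grip_force=60,
)

```text
validation failed for argument at $.in...
```

>>> jog_arm(
  increments=[
    {"tx": -33, "ty": -22, "gripper": 1},
    {"tx": -66, "ty": -44, "gripper": 1},
    {"tx": -99, "ty": -66, "gripper": 1},
    {"tx": -132, "ty": -88, "gripper": 1},
    {"tx": -165, "ty": -110, "gripper": 1},
  ],
)

```text
validation failed for argument at $.in...
```

>>> jog_arm(
  increments=[
    {"tx": -33, "ty": -22, "wz": 0.12, "gripper": 1},
    {"tx": -66, "ty": -44, "wz": 0.24, "gripper": 1},
    {"tx": -99, "ty": -66, "wz": 0.36, "gripper": 1},
    {"tx": -132, "ty": -88, "wz": 0.48, "gripper": 1},
    {"tx": -146, "ty": -100, "wz": 0.6, "gripper": 1},
  ],
)

```text
validation failed for argument at $.in...
```

>>> jog_arm(
  increments=[
    {"tx": -33, "ty": -22, "tz": 0, "wx": 0, "wy": 0, "wz": 0, "gripper": 1},
    {"tx": -66, "ty": -44, "tz": 0, "wx": 0, "wy": 0, "wz": 0, "gripper": 1},
    {"tx": -99, "ty": -66, "tz": 0, "wx": 0, "wy": 0, "wz": 0, "gripper": 1},
    {"tx": -132, "ty": -88, "tz": 0, "wx": 0, "wy": 0, "wz": 0, "gripper": 1},
    {"tx": -165, "ty": -110, "tz": 0, "wx": 0, "wy": 0, "wz": 0, "gripper": 1},
  ],
  grip_force=60,
)

```text
time: 1.47
position: [0.3387, 0.4508, 0.2227]
tool_rot: [0.538, 3.095, 0.001]
ft_force: [0.7, 0.5, 0.0]
grip_width: 0.998
grip_force: 0.0
```

>>> jog_arm(
  increments=[
    {"tx": -33, "ty": -22, "tz": 0, "wx": 0, "wy": 0, "wz": 0, "gripper": 1},
    {"tx": -66, "ty": -44, "tz": 0, "wx": 0, "wy": 0, "wz": 0, "gripper": 1},
    {"tx": -99, "ty": -66, "tz": 0, "wx": 0, "wy": 0, "wz": 0, "gripper": 1},
    {"tx": -132, "ty": -88, "tz": 0, "wx": 0, "wy": 0, "wz": 0, "gripper": 1},
    {"tx": -165, "ty": -110, "tz": 0, "wx": 0, "wy": 0, "wz": 0, "gripper": 1},
  ],
)

```text
time: 1.88
position: [0.4569, 0.2915, 0.223]
tool_rot: [0.539, 3.095, 0.001]
ft_force: [0.9, 1.3, 0.6]
grip_width: 0.998
grip_force: 0.0
```

>>> jog_arm(
  increments=[
    {"tx": -33, "ty": -22, "tz": 0, "wx": 0, "wy": 0, "wz": 0.12, "gripper": 1},
    {"tx": -66, "ty": -44, "tz": 0, "wx": 0, "wy": 0, "wz": 0.24, "gripper": 1},
    {"tx": -99, "ty": -66, "tz": 0, "wx": 0, "wy": 0, "wz": 0.36, "gripper": 1},
    {"tx": -132, "ty": -88, "tz": 0, "wx": 0, "wy": 0, "wz": 0.48, "gripper": 1},
    {"tx": -146, "ty": -100, "tz": 0, "wx": 0, "wy": 0, "wz": 0.6, "gripper": 1},
  ],
)

```text
time: 2.3
position: [0.5625, 0.1436, 0.223]
tool_rot: [1.445, 2.786, -0.002]
ft_force: [-0.0, -0.4, 0.6]
grip_width: 1.0
grip_force: 0.0
```

>>> jog_arm(
  increments=[
    {"tx": 0, "ty": 0, "tz": 0, "wx": 0, "wy": 0, "wz": 0.12, "gripper": 1},
    {"tx": 0, "ty": 0, "tz": 0, "wx": 0, "wy": 0, "wz": 0.24, "gripper": 1},
    {"tx": 0, "ty": 0, "tz": 0, "wx": 0, "wy": 0, "wz": 0.36, "gripper": 1},
    {"tx": 0, "ty": 0, "tz": 0, "wx": 0, "wy": 0, "wz": 0.457, "gripper": 1},
    {"tx": 0, "ty": 0, "tz": 0, "wx": 0, "wy": 0, "wz": 0.457, "gripper": 1},
  ],
)

```text
time: 2.72
position: [0.5596, 0.1497, 0.2226]
tool_rot: [2.029, 2.398, 0.0]
ft_force: [0.8, -0.3, 1.0]
grip_width: 0.999
grip_force: 0.0
```

>>> jog_arm(
  increments=[
    {"tx": -36, "ty": -6.4, "tz": 0, "wx": 0, "wy": 0, "wz": 0, "gripper": 1},
    {"tx": -72, "ty": -12.8, "tz": 0, "wx": 0, "wy": 0, "wz": 0, "gripper": 1},
    {"tx": -108, "ty": -19, "tz": 0, "wx": 0, "wy": 0, "wz": 0, "gripper": 1},
    {"tx": -144, "ty": -25.5, "tz": 0, "wx": 0, "wy": 0, "wz": 0, "gripper": 1},
    {"tx": -180, "ty": -32, "tz": 0, "wx": 0, "wy": 0, "wz": 0, "gripper": 1},
  ],
)

```text
time: 3.13
position: [0.5581, -0.0347, 0.2229]
tool_rot: [2.021, 2.405, 0.001]
ft_force: [0.8, -0.3, 1.2]
grip_width: 1.001
grip_force: 0.0
```

>>> jog_arm(
  increments=[
    {"tx": -36, "ty": -6.4, "tz": 0, "wx": 0, "wy": 0, "wz": 0, "gripper": 1},
    {"tx": -72, "ty": -12.8, "tz": 0, "wx": 0, "wy": 0, "wz": 0, "gripper": 1},
    {"tx": -108, "ty": -19, "tz": 0, "wx": 0, "wy": 0, "wz": 0, "gripper": 1},
    {"tx": -144, "ty": -25.5, "tz": 0, "wx": 0, "wy": 0, "wz": 0, "gripper": 1},
    {"tx": -180, "ty": -32, "tz": 0, "wx": 0, "wy": 0, "wz": 0, "gripper": 1},
  ],
)

```text
time: 3.55
position: [0.5569, -0.2175, 0.2229]
tool_rot: [2.021, 2.404, 0.001]
ft_force: [0.3, -0.2, 0.7]
grip_width: 1.001
grip_force: 0.0
```

>>> jog_arm(
  increments=[
    {"tx": -25, "ty": -4.5, "tz": 20, "wx": 0, "wy": 0, "wz": 0, "gripper": 1},
    {"tx": -50, "ty": -9, "tz": 40, "wx": 0, "wy": 0, "wz": 0, "gripper": 1},
    {"tx": -75, "ty": -13, "tz": 60, "wx": 0, "wy": 0, "wz": 0, "gripper": 1},
    {"tx": -75, "ty": -13, "tz": 65, "wx": 0, "wy": 0, "wz": 0, "gripper": 1},
    {"tx": -75, "ty": -13, "tz": 65, "wx": 0, "wy": 0, "wz": 0, "gripper": 1},
  ],
)

```text
time: 3.97
position: [0.5549, -0.2932, 0.1554]
tool_rot: [-2.025, -2.397, 0.003]
ft_force: [-0.2, 1.5, -1.2]
grip_width: 0.997
grip_force: 0.0
```

```bash
python3 - <<'E'
from h import *
s=ctrl.get_state();p=s['position'];r=s['tool_rot'];print(s['time'],p,r)
a=snap('top');b=snap('side','s2.png')
th=2*np.arctan2(r[1],r[0])-np.pi/2
d=np.array([.5565,-.2917])-p[:2]
print('tx',d@[-np.sin(th),np.cos(th)]*1e3,'ty',d@[np.cos(th),np.sin(th)]*1e3, proj(b,p),proj(b,[.5565,-.2917,.113]))
c=b['color'][205:325,230:390];cv2.imwrite('pics/s2c.png',cv2.resize(c,None,fx=5,fy=5,interpolation=2))
E
```

```text
3.9667 [ 0.55490625 -0.29315325  0.15540552] [-2.0249809  -2.39733577  0.00321706]
tx 1.1662902140968618 ty 1.8143107188052563 [311.4787062 252.9335287] [310.847785  265.2148482]
```

View pics/s2c.png

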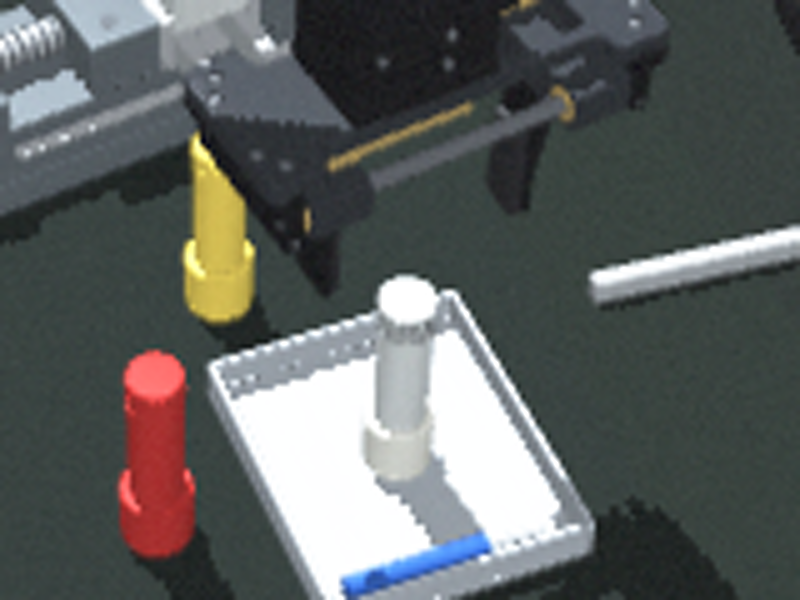

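The gripper sits above the bar. The finger tips, at about (325,285) and (515,205) in the crop, straddle the bar top at (407,300). I'll descend and grip.

>>> jog_arm(
  increments=[
    {"tx": 1, "ty": 1.5, "tz": 20, "wx": 0, "wy": 0, "wz": 0, "gripper": 1},
    {"tx": 1, "ty": 1.5, "tz": 45, "wx": 0, "wy": 0, "wz": 0, "gripper": 1},
    {"tx": 1, "ty": 1.5, "tz": 70, "wx": 0, "wy": 0, "wz": 0, "gripper": 1},
    {"tx": 1, "ty": 1.5, "tz": 88, "wx": 0, "wy": 0, "wz": 0, "gripper": 1},
    {"tx": 1, "ty": 1.5, "tz": 88, "wx": 0, "wy": 0, "wz": 0, "gripper": 0.6},
  ],
)

```text
time: 4.48
position: [0.5573, -0.2873, 0.0668]
tool_rot: [-2.018, -2.401, 0.0]
ft_force: [-0.6, 1.3, -0.5]
grip_width: 0.968
grip_force: 0.0
```

>>> jog_arm(
  increments=[
    {"tx": 0, "ty": 0, "tz": 0, "wx": 0, "wy": 0, "wz": 0, "gripper": 0.3},
    {"tx": 0, "ty": 0, "tz": 0, "wx": 0, "wy": 0, "wz": 0, "gripper": 0},
    {"tx": 0, "ty": 0, "tz": 0, "wx": 0, "wy": 0, "wz": 0, "gripper": 0},
    {"tx": 0, "ty": 0, "tz": 0, "wx": 0, "wy": 0, "wz": 0, "gripper": 0},
    {"tx": 0, "ty": 0, "tz": 0, "wx": 0, "wy": 0, "wz": 0, "gripper": 0},
  ],
  grip_force=60,
)

```text
time: 4.9
position: [0.5589, -0.291, 0.0708]
tool_rot: [2.024, 2.4, 0.002]
ft_force: [0.0, 1.4, 0.1]
grip_width: 0.629
grip_force: 0.0
```

>>> jog_arm(
  increments=[
    {"tx": 0, "ty": 0, "tz": 0, "wx": 0, "wy": 0, "wz": 0, "gripper": 0},
    {"tx": 0, "ty": 0, "tz": 0, "wx": 0, "wy": 0, "wz": 0, "gripper": 0},
    {"tx": 0, "ty": 0, "tz": 0, "wx": 0, "wy": 0, "wz": 0, "gripper": 0},
    {"tx": 0, "ty": 0, "tz": 0, "wx": 0, "wy": 0, "wz": 0, "gripper": 0},
    {"tx": 0, "ty": 0, "tz": 0, "wx": 0, "wy": 0, "wz": 0, "gripper": 0},
  ],
)

```text
time: 5.32
position: [0.5582, -0.2908, 0.0695]
tool_rot: [2.026, 2.401, 0.0]
ft_force: [-0.6, 0.3, -0.1]
grip_width: 0.289
grip_force: 60.0
```

>>> jog_arm(
  increments=[
    {"tx": 0, "ty": 0, "tz": -20, "wx": 0, "wy": 0, "wz": 0, "gripper": 0},
    {"tx": 0, "ty": 0, "tz": -50, "wx": 0, "wy": 0, "wz": 0, "gripper": 0},
    {"tx": 0, "ty": 0, "tz": -80, "wx": 0, "wy": 0, "wz": 0, "gripper": 0},
    {"tx": 0, "ty": 0, "tz": -115, "wx": 0, "wy": 0, "wz": 0, "gripper": 0},
    {"tx": 0, "ty": 0, "tz": -137, "wx": 0, "wy": 0, "wz": 0, "gripper": 0},
  ],
)

```text
time: 5.73
position: [0.5586, -0.2914, 0.2095]
tool_rot: [2.025, 2.399, 0.001]
ft_force: [0.9, -0.4, -1.9]
grip_width: 0.288
grip_force: 60.0
```

>>> jog_arm(
  increments=[
    {"tx": 20, "ty": 2, "tz": 0, "wx": 0, "wy": 0, "wz": 0, "gripper": 0},
    {"tx": 50, "ty": 5, "tz": 0, "wx": 0, "wy": 0, "wz": 0, "gripper": 0},
    {"tx": 85, "ty": 9, "tz": 0, "wx": 0, "wy": 0, "wz": 0, "gripper": 0},
    {"tx": 120, "ty": 13, "tz": 0, "wx": 0, "wy": 0, "wz": 0, "gripper": 0},
    {"tx": 155, "ty": 17, "tz": 0, "wx": 0, "wy": 0, "wz": 0, "gripper": 0},
  ],
)

```text
time: 6.15
position: [0.548, -0.1338, 0.206]
tool_rot: [-2.026, -2.4, 0.001]
ft_force: [0.8, 0.5, -1.5]
grip_width: 0.28
grip_force: 60.0
```

>>> jog_arm(
  increments=[
    {"tx": 35, "ty": 4, "tz": 0, "wx": 0, "wy": 0, "wz": 0, "gripper": 0},
    {"tx": 70, "ty": 8, "tz": 0, "wx": 0, "wy": 0, "wz": 0, "gripper": 0},
    {"tx": 105, "ty": 12, "tz": 0, "wx": 0, "wy": 0, "wz": 0, "gripper": 0},
    {"tx": 135, "ty": 15, "tz": 0, "wx": 0, "wy": 0, "wz": 0, "gripper": 0},
    {"tx": 147, "ty": 16, "tz": 0, "wx": 0, "wy": 0, "wz": 0, "gripper": 0},
  ],
)

```text
time: 6.57
position: [0.5389, 0.0186, 0.2059]
tool_rot: [-2.016, -2.406, -0.002]
ft_force: [0.6, 1.1, -2.8]
grip_width: 0.285
grip_force: 60.0
```

```bash
python3 - <<'E'
from h import *
b=snap('side','s3.png');snap('top','t3.png')
s=ctrl.get_state();p=s['position'];r=s['tool_rot'];print(s['time'],p,r,s['ft_force'])
th=2*np.arctan2(r[1],r[0])-np.pi/2
d=np.array([.5398,.0122])-p[:2]
print('tx',d@[-np.sin(th),np.cos(th)]*1e3,'ty',d@[np.cos(th),np.sin(th)]*1e3,proj(b,p))
c=b['color'][130:240,200:330];t=cv2.imread('pics/t3.png')
cv2.imwrite('pics/s3c.png',cv2.resize(c,None,fx=5,fy=5,interpolation=2))
E
```

```text
6.6667 [0.53921459 0.01605911 0.20590863] [-2.01782178e+00 -2.40578578e+00  2.39118682e-04] [-0.09833709  0.86240189 -1.84538933]
tx -3.9020987112697165 ty -0.09527714548484113 [258.92169158 153.15178056]
```

View pics/s3c.png

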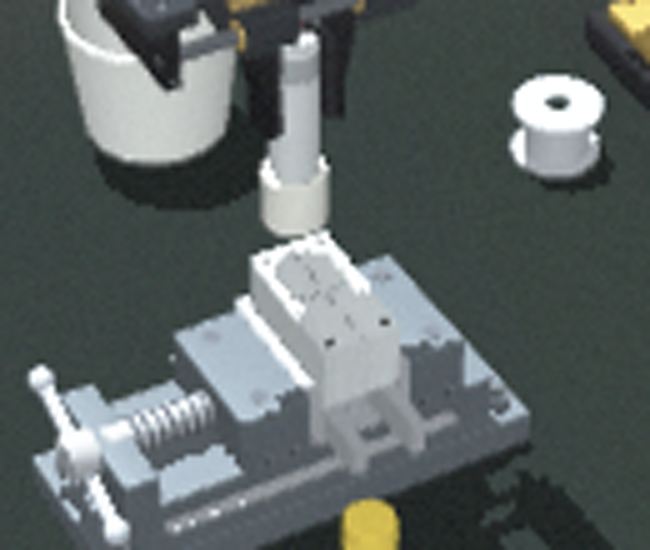

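The bar hangs upright over the block's +y end. I'll bring it down and then creep.

>>> jog_arm(
  increments=[
    {"tx": -3, "ty": 0, "tz": 6, "wx": 0, "wy": 0, "wz": 0, "gripper": 0},
    {"tx": -3, "ty": 0, "tz": 12, "wx": 0, "wy": 0, "wz": 0, "gripper": 0},
    {"tx": -3, "ty": 0, "tz": 17, "wx": 0, "wy": 0, "wz": 0, "gripper": 0},
    {"tx": -3, "ty": 0, "tz": 18, "wx": 0, "wy": 0, "wz": 0, "gripper": 0},
    {"tx": -3, "ty": 0, "tz": 18.5, "wx": 0, "wy": 0, "wz": 0, "gripper": 0},
  ],
)

```text
time: 7.08
position: [0.5399, 0.0083, 0.1872]
tool_rot: [-2.028, -2.398, 0.002]
ft_force: [-0.4, 0.3, -2.6]
grip_width: 0.287
grip_force: 60.0
```

>>> jog_arm(
  increments=[
    {"tx": 0, "ty": 0, "tz": 0.8, "wx": 0, "wy": 0, "wz": 0, "gripper": 0},
    {"tx": 0, "ty": 0, "tz": 1.6, "wx": 0, "wy": 0, "wz": 0, "gripper": 0},
    {"tx": 0, "ty": 0, "tz": 2.4, "wx": 0, "wy": 0, "wz": 0, "gripper": 0},
    {"tx": 0, "ty": 0, "tz": 3.2, "wx": 0, "wy": 0, "wz": 0, "gripper": 0},
    {"tx": 0, "ty": 0, "tz": 4, "wx": 0, "wy": 0, "wz": 0, "gripper": 0},
  ],
)

```text
time: 7.5
position: [0.5405, 0.0095, 0.1841]
tool_rot: [2.026, 2.401, 0.001]
ft_force: [0.3, -0.2, -3.2]
grip_width: 0.287
grip_force: 60.0
```

>>> jog_arm(
  increments=[
    {"tx": 0, "ty": 0, "tz": 0.6, "wx": 0, "wy": 0, "wz": 0, "gripper": 0},
    {"tx": 0, "ty": 0, "tz": 1.2, "wx": 0, "wy": 0, "wz": 0, "gripper": 0},
    {"tx": 0, "ty": 0, "tz": 1.8, "wx": 0, "wy": 0, "wz": 0, "gripper": 0},
    {"tx": 0, "ty": 0, "tz": 2.4, "wx": 0, "wy": 0, "wz": 0, "gripper": 0},
    {"tx": 0, "ty": 0, "tz": 3, "wx": 0, "wy": 0, "wz": 0, "gripper": 0},
  ],
)

```text
time: 7.92
position: [0.5404, 0.0095, 0.1811]
tool_rot: [2.026, 2.401, 0.0]
ft_force: [0.3, 0.1, -1.7]
grip_width: 0.288
grip_force: 60.0
```

>>> jog_arm(
  increments=[
    {"tx": 0, "ty": 0, "tz": 0.5, "wx": 0, "wy": 0, "wz": 0, "gripper": 0},
    {"tx": 0, "ty": 0, "tz": 1.0, "wx": 0, "wy": 0, "wz": 0, "gripper": 0},
    {"tx": 0, "ty": 0, "tz": 1.5, "wx": 0, "wy": 0, "wz": 0, "gripper": 0},
    {"tx": 0, "ty": 0, "tz": 2.0, "wx": 0, "wy": 0, "wz": 0, "gripper": 0},
    {"tx": 0, "ty": 0, "tz": 2.5, "wx": 0, "wy": 0, "wz": 0, "gripper": 0},
  ],
)

```text
time: 8.33
position: [0.5405, 0.0094, 0.1792]
tool_rot: [2.026, 2.401, 0.001]
ft_force: [-1.7, -0.9, 3.6]
grip_width: 0.29
grip_force: 60.0
```

>>> jog_arm(
  increments=[
    {"tx": 0, "ty": 0, "tz": 0.4, "wx": 0, "wy": 0, "wz": 0, "gripper": 0},
    {"tx": 0, "ty": 0, "tz": 0.8, "wx": 0, "wy": 0, "wz": 0, "gripper": 0},
    {"tx": 0, "ty": 0, "tz": 1.2, "wx": 0, "wy": 0, "wz": 0, "gripper": 0},
    {"tx": 0, "ty": 0, "tz": 1.6, "wx": 0, "wy": 0, "wz": 0, "gripper": 0},
    {"tx": 0, "ty": 0, "tz": 2.0, "wx": 0, "wy": 0, "wz": 0, "gripper": 0},
  ],
)

```text
time: 8.75
position: [0.5405, 0.0096, 0.1771]
tool_rot: [2.026, 2.401, 0.001]
ft_force: [-1.8, -0.2, 6.6]
grip_width: 0.289
grip_force: 60.0
```

>>> jog_arm(
  increments=[
    {"tx": 0, "ty": 0, "tz": 0.4, "wx": 0, "wy": 0, "wz": 0, "gripper": 0},
    {"tx": 0, "ty": 0, "tz": 0.8, "wx": 0, "wy": 0, "wz": 0, "gripper": 0},
    {"tx": 0, "ty": 0, "tz": 1.2, "wx": 0, "wy": 0, "wz": 0, "gripper": 0},
    {"tx": 0, "ty": 0, "tz": 1.6, "wx": 0, "wy": 0, "wz": 0, "gripper": 0},
    {"tx": 0, "ty": 0, "tz": 2.0, "wx": 0, "wy": 0, "wz": 0, "gripper": 0},
  ],
)

```text
time: 9.17
position: [0.5404, 0.0102, 0.1752]
tool_rot: [-2.025, -2.401, -0.002]
ft_force: [-3.0, 0.9, 7.3]
grip_width: 0.288
grip_force: 60.0
```

>>> jog_arm(
  increments=[
    {"tx": 0, "ty": 0, "tz": 0.3, "wx": 0, "wy": 0, "wz": 0, "gripper": 0},
    {"tx": 0, "ty": 0, "tz": 0.6, "wx": 0, "wy": 0, "wz": 0, "gripper": 0},
    {"tx": 0, "ty": 0, "tz": 0.9, "wx": 0, "wy": 0, "wz": 0, "gripper": 0},
    {"tx": 0, "ty": 0, "tz": 1.2, "wx": 0, "wy": 0, "wz": 0, "gripper": 0},
    {"tx": 0, "ty": 0, "tz": 1.5, "wx": 0, "wy": 0, "wz": 0, "gripper": 0},
  ],
)

```text
time: 9.58
position: [0.5403, 0.0107, 0.1739]
tool_rot: [-2.025, -2.401, -0.003]
ft_force: [-3.5, 1.5, 8.1]
grip_width: 0.287
grip_force: 60.0
```

>>> jog_arm(
  increments=[
    {"tx": 0, "ty": 0, "tz": 0.3, "wx": 0, "wy": 0, "wz": 0, "gripper": 0},
    {"tx": 0, "ty": 0, "tz": 0.6, "wx": 0, "wy": 0, "wz": 0, "gripper": 0},
    {"tx": 0, "ty": 0, "tz": 0.8, "wx": 0, "wy": 0, "wz": 0, "gripper": 0},
    {"tx": 0, "ty": 0, "tz": 1.0, "wx": 0, "wy": 0, "wz": 0, "gripper": 0},
    {"tx": 0, "ty": 0, "tz": 1.2, "wx": 0, "wy": 0, "wz": 0, "gripper": 0},
  ],
)

```text
time: 10.0
position: [0.5404, 0.0109, 0.1736]
tool_rot: [-2.024, -2.401, -0.003]
ft_force: [-5.5, 2.1, 13.8]
grip_width: 0.286
grip_force: 60.0
```

>>> jog_arm(
  increments=[
    {"tx": 0, "ty": 0, "tz": 0.1, "wx": 0, "wy": 0, "wz": 0, "gripper": 0},
    {"tx": 0, "ty": 0, "tz": 0.2, "wx": 0, "wy": 0, "wz": 0, "gripper": 0},
    {"tx": 0, "ty": 0, "tz": 0.3, "wx": 0, "wy": 0, "wz": 0, "gripper": 0},
    {"tx": 0, "ty": 0, "tz": 0.4, "wx": 0, "wy": 0, "wz": 0, "gripper": 0},
    {"tx": 0, "ty": 0, "tz": 0.4, "wx": 0, "wy": 0, "wz": 0, "gripper": 0},
  ],
)

```text
time: 10.42
position: [0.5404, 0.0109, 0.1735]
tool_rot: [-2.024, -2.401, -0.004]
ft_force: [-6.5, 2.2, 15.0]
grip_width: 0.287
grip_force: 60.0
```

>>> jog_arm(
  increments=[
    {"tx": 0, "ty": 0, "tz": 0.3, "wx": 0, "wy": 0, "wz": 0, "gripper": 0},
    {"tx": 0, "ty": 0, "tz": 0.6, "wx": 0, "wy": 0, "wz": 0, "gripper": 0},
    {"tx": 0, "ty": 0, "tz": 0.9, "wx": 0, "wy": 0, "wz": 0, "gripper": 0},
    {"tx": 0, "ty": 0, "tz": 1.2, "wx": 0, "wy": 0, "wz": 0, "gripper": 0},
    {"tx": 0, "ty": 0, "tz": 1.2, "wx": 0, "wy": 0, "wz": 0, "gripper": 0},
  ],
)

```text
time: 10.83
position: [0.5405, 0.0109, 0.1733]
tool_rot: [-2.024, -2.401, -0.004]
ft_force: [-8.3, 2.5, 19.9]
grip_width: 0.288
grip_force: 60.0
```

>>> jog_arm(
  increments=[
    {"tx": 0, "ty": 0, "tz": -8, "wx": 0, "wy": 0, "wz": 0, "gripper": 0},
    {"tx": 0, "ty": 0, "tz": -16, "wx": 0, "wy": 0, "wz": 0, "gripper": 0},
    {"tx": -25, "ty": 0, "tz": -16, "wx": 0, "wy": 0, "wz": 0, "gripper": 0},
    {"tx": -49, "ty": 0, "tz": -16, "wx": 0, "wy": 0, "wz": 0, "gripper": 0},
    {"tx": -49, "ty": 0, "tz": -16, "wx": 0, "wy": 0, "wz": 0, "gripper": 0},
  ],
)

```text
time: 11.25
position: [0.5489, -0.0452, 0.1862]
tool_rot: [2.032, 2.392, -0.004]
ft_force: [0.5, -1.1, -1.7]
grip_width: 0.284
grip_force: 60.0
```

```bash
python3 - <<'E'
from h import *
s=ctrl.get_state();p=s['position'];r=s['tool_rot'];print(s['time'],p,r,s['ft_force'])
b=snap('side');c=b['color'][150:240,220:320]
cv2.imwrite('pics/s4c.png',cv2.resize(c,None,fx=6,fy=6,interpolation=2))
E
```

```text
11.25 [ 0.54894117 -0.04521882  0.18616684] [ 2.03154143  2.39155075 -0.00420551] [ 0.49921471 -1.0683287  -1.70328788]
```

View pics/s4c.png

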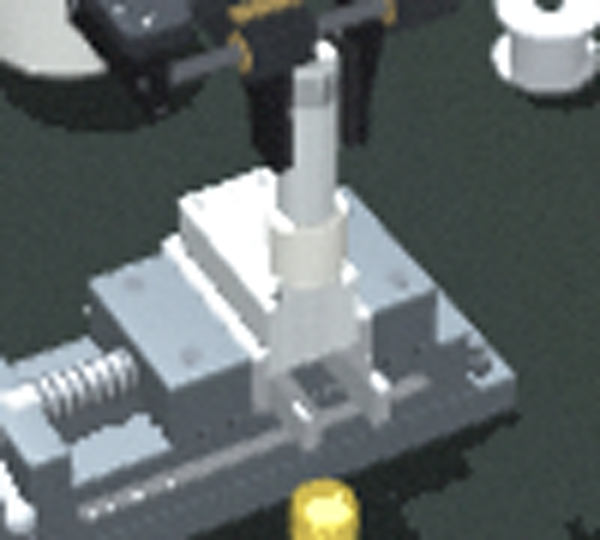

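The bar is now over the -y end, with its head at about (307,270) in the crop and the block's +y end clearly lower. Next I'll creep down here.

>>> jog_arm(
  increments=[
    {"tx": 5, "ty": -1, "tz": 0, "wx": 0, "wy": 0, "wz": 0, "gripper": 0},
    {"tx": 5, "ty": -1, "tz": 0.8, "wx": 0, "wy": 0, "wz": 0, "gripper": 0},
    {"tx": 5, "ty": -1, "tz": 1.6, "wx": 0, "wy": 0, "wz": 0, "gripper": 0},
    {"tx": 5, "ty": -1, "tz": 2.4, "wx": 0, "wy": 0, "wz": 0, "gripper": 0},
    {"tx": 5, "ty": -1, "tz": 3.2, "wx": 0, "wy": 0, "wz": 0, "gripper": 0},
  ],
)

```text
time: 11.72
position: [0.5468, -0.0333, 0.1829]
tool_rot: [-2.024, -2.402, -0.0]
ft_force: [-0.3, 0.6, -2.7]
grip_width: 0.287
grip_force: 60.0
```

>>> jog_arm(
  increments=[
    {"tx": 0, "ty": 0, "tz": 0.6, "wx": 0, "wy": 0, "wz": 0, "gripper": 0},
    {"tx": 0, "ty": 0, "tz": 1.2, "wx": 0, "wy": 0, "wz": 0, "gripper": 0},
    {"tx": 0, "ty": 0, "tz": 1.8, "wx": 0, "wy": 0, "wz": 0, "gripper": 0},
    {"tx": 0, "ty": 0, "tz": 2.4, "wx": 0, "wy": 0, "wz": 0, "gripper": 0},
    {"tx": 0, "ty": 0, "tz": 3, "wx": 0, "wy": 0, "wz": 0, "gripper": 0},
  ],
)

```text
time: 12.13
position: [0.5468, -0.0341, 0.18]
tool_rot: [2.026, 2.401, 0.0]
ft_force: [0.5, 1.4, -1.8]
grip_width: 0.287
grip_force: 60.0
```

>>> jog_arm(
  increments=[
    {"tx": -1, "ty": 0, "tz": 0.5, "wx": 0, "wy": 0, "wz": 0, "gripper": 0},
    {"tx": -2, "ty": 0, "tz": 1, "wx": 0, "wy": 0, "wz": 0, "gripper": 0},
    {"tx": -3, "ty": 0, "tz": 1.5, "wx": 0, "wy": 0, "wz": 0, "gripper": 0},
    {"tx": -3, "ty": 0, "tz": 2, "wx": 0, "wy": 0, "wz": 0, "gripper": 0},
    {"tx": -3, "ty": 0, "tz": 2.5, "wx": 0, "wy": 0, "wz": 0, "gripper": 0},
  ],
)

```text
time: 12.55
position: [0.5473, -0.0372, 0.1775]
tool_rot: [2.026, 2.401, 0.0]
ft_force: [-0.4, -0.1, -2.0]
grip_width: 0.287
grip_force: 60.0
```

>>> jog_arm(
  increments=[
    {"tx": 0, "ty": 0, "tz": 0.4, "wx": 0, "wy": 0, "wz": 0, "gripper": 0},
    {"tx": 0, "ty": 0, "tz": 0.8, "wx": 0, "wy": 0, "wz": 0, "gripper": 0},
    {"tx": 0, "ty": 0, "tz": 1.2, "wx": 0, "wy": 0, "wz": 0, "gripper": 0},
    {"tx": 0, "ty": 0, "tz": 1.6, "wx": 0, "wy": 0, "wz": 0, "gripper": 0},
    {"tx": 0, "ty": 0, "tz": 2, "wx": 0, "wy": 0, "wz": 0, "gripper": 0},
  ],
)

```text
time: 12.97
position: [0.5473, -0.037, 0.1755]
tool_rot: [2.026, 2.401, 0.0]
ft_force: [0.1, -0.7, -1.7]
grip_width: 0.29
grip_force: 60.0
```

>>> jog_arm(
  increments=[
    {"tx": 0, "ty": 0, "tz": 0.4, "wx": 0, "wy": 0, "wz": 0, "gripper": 0},
    {"tx": 0, "ty": 0, "tz": 0.8, "wx": 0, "wy": 0, "wz": 0, "gripper": 0},
    {"tx": 0, "ty": 0, "tz": 1.2, "wx": 0, "wy": 0, "wz": 0, "gripper": 0},
    {"tx": 0, "ty": 0, "tz": 1.6, "wx": 0, "wy": 0, "wz": 0, "gripper": 0},
    {"tx": 0, "ty": 0, "tz": 2, "wx": 0, "wy": 0, "wz": 0, "gripper": 0},
  ],
)

```text
time: 13.38
position: [0.5473, -0.037, 0.1735]
tool_rot: [2.026, 2.401, 0.0]
ft_force: [-0.3, -0.0, -1.4]
grip_width: 0.29
grip_force: 60.0
```

>>> jog_arm(
  increments=[
    {"tx": 0, "ty": 0, "tz": 0.3, "wx": 0, "wy": 0, "wz": 0, "gripper": 0},
    {"tx": 0, "ty": 0, "tz": 0.6, "wx": 0, "wy": 0, "wz": 0, "gripper": 0},
    {"tx": 0, "ty": 0, "tz": 0.9, "wx": 0, "wy": 0, "wz": 0, "gripper": 0},
    {"tx": 0, "ty": 0, "tz": 1.2, "wx": 0, "wy": 0, "wz": 0, "gripper": 0},
    {"tx": 0, "ty": 0, "tz": 1.5, "wx": 0, "wy": 0, "wz": 0, "gripper": 0},
  ],
)

```text
time: 13.8
position: [0.5475, -0.0372, 0.1733]
tool_rot: [2.026, 2.401, 0.001]
ft_force: [-3.8, -0.2, 8.5]
grip_width: 0.288
grip_force: 60.0
```

>>> jog_arm(
  increments=[
    {"tx": 0, "ty": 0, "tz": 0.5, "wx": 0, "wy": 0, "wz": 0, "gripper": 0},
    {"tx": 0, "ty": 0, "tz": 1, "wx": 0, "wy": 0, "wz": 0, "gripper": 0},
    {"tx": 0, "ty": 0, "tz": 1.5, "wx": 0, "wy": 0, "wz": 0, "gripper": 0},
    {"tx": 0, "ty": 0, "tz": 1.9, "wx": 0, "wy": 0, "wz": 0, "gripper": 0},
    {"tx": 0, "ty": 0, "tz": 1.9, "wx": 0, "wy": 0, "wz": 0, "gripper": 0},
  ],
)

```text
time: 14.22
position: [0.5476, -0.0373, 0.1732]
tool_rot: [2.026, 2.401, 0.003]
ft_force: [-5.6, -0.7, 16.8]
grip_width: 0.291
grip_force: 60.0
```

>>> jog_arm(
  increments=[
    {"tx": 0, "ty": 0, "tz": 0.4, "wx": 0, "wy": 0, "wz": 0, "gripper": 0},
    {"tx": 0, "ty": 0, "tz": 0.8, "wx": 0, "wy": 0, "wz": 0, "gripper": 0},
    {"tx": 0, "ty": 0, "tz": 1.2, "wx": 0, "wy": 0, "wz": 0, "gripper": 0},
    {"tx": 0, "ty": 0, "tz": 1.2, "wx": 0, "wy": 0, "wz": 0, "gripper": 0},
    {"tx": 0, "ty": 0, "tz": 1.2, "wx": 0, "wy": 0, "wz": 0, "gripper": 0},
  ],
)

```text
time: 14.63
position: [0.5477, -0.0373, 0.1731]
tool_rot: [2.026, 2.401, 0.004]
ft_force: [-7.5, -0.5, 22.5]
grip_width: 0.29
grip_force: 60.0
```

>>> jog_arm(
  increments=[
    {"tx": 0, "ty": 0, "tz": -6, "wx": 0, "wy": 0, "wz": 0, "gripper": 0},
    {"tx": 0, "ty": 0, "tz": -10, "wx": 0, "wy": 0, "wz": 0, "gripper": 0},
    {"tx": 25, "ty": 0, "tz": -10, "wx": 0, "wy": 0, "wz": 0, "gripper": 0},
    {"tx": 48, "ty": 0, "tz": -10, "wx": 0, "wy": 0, "wz": 0, "gripper": 0},
    {"tx": 48, "ty": 0, "tz": -7, "wx": 0, "wy": 0, "wz": 0, "gripper": 0},
  ],
)

```text
time: 15.05
position: [0.5389, 0.0164, 0.1756]
tool_rot: [-2.017, -2.406, -0.004]
ft_force: [-0.2, 0.9, -2.1]
grip_width: 0.29
grip_force: 60.0
```

>>> jog_arm(
  increments=[
    {"tx": 0, "ty": 0, "tz": 0.6, "wx": 0, "wy": 0, "wz": 0, "gripper": 0},
    {"tx": 0, "ty": 0, "tz": 1.2, "wx": 0, "wy": 0, "wz": 0, "gripper": 0},
    {"tx": 0, "ty": 0, "tz": 1.8, "wx": 0, "wy": 0, "wz": 0, "gripper": 0},
    {"tx": 0, "ty": 0, "tz": 2.4, "wx": 0, "wy": 0, "wz": 0, "gripper": 0},
    {"tx": 0, "ty": 0, "tz": 3, "wx": 0, "wy": 0, "wz": 0, "gripper": 0},
  ],
)

```text
time: 15.47
position: [0.5394, 0.0091, 0.1735]
tool_rot: [2.028, 2.399, -0.0]
ft_force: [-1.9, 0.0, 5.2]
grip_width: 0.288
grip_force: 60.0
```

>>> jog_arm(
  increments=[
    {"tx": 0, "ty": 0, "tz": 0.6, "wx": 0, "wy": 0, "wz": 0, "gripper": 0},
    {"tx": 0, "ty": 0, "tz": 1.2, "wx": 0, "wy": 0, "wz": 0, "gripper": 0},
    {"tx": 0, "ty": 0, "tz": 1.8, "wx": 0, "wy": 0, "wz": 0, "gripper": 0},
    {"tx": 0, "ty": 0, "tz": 2.4, "wx": 0, "wy": 0, "wz": 0, "gripper": 0},
    {"tx": 0, "ty": 0, "tz": 2.8, "wx": 0, "wy": 0, "wz": 0, "gripper": 0},
  ],
)

```text
time: 15.88
position: [0.5396, 0.0091, 0.1733]
tool_rot: [2.027, 2.399, 0.002]
ft_force: [-7.2, -1.9, 19.6]
grip_width: 0.292
grip_force: 60.0
```

>>> jog_arm(
  increments=[
    {"tx": 0, "ty": 0, "tz": -8, "wx": 0, "wy": 0, "wz": 0, "gripper": 0},
    {"tx": 0, "ty": 0, "tz": -18, "wx": 0, "wy": 0, "wz": 0, "gripper": 0},
    {"tx": -40, "ty": -5, "tz": -18, "wx": 0, "wy": 0, "wz": 0, "gripper": 0},
    {"tx": -80, "ty": -10, "tz": -18, "wx": 0, "wy": 0, "wz": 0, "gripper": 0},
    {"tx": -120, "ty": -16, "tz": -18, "wx": 0, "wy": 0, "wz": 0, "gripper": 0},
  ],
)

```text
time: 16.3
position: [0.5443, -0.1114, 0.1888]
tool_rot: [2.022, 2.403, 0.002]
ft_force: [0.9, -0.6, -2.1]
grip_width: 0.289
grip_force: 60.0
```

>>> jog_arm(
  increments=[
    {"tx": -2, "ty": 0, "tz": 0, "wx": 0, "wy": 0, "wz": 0, "gripper": 0},
    {"tx": -2, "ty": 0, "tz": 20, "wx": 0, "wy": 0, "wz": 0, "gripper": 0},
    {"tx": -2, "ty": 0, "tz": 45, "wx": 0, "wy": 0, "wz": 0, "gripper": 0},
    {"tx": -2, "ty": 0, "tz": 70, "wx": 0, "wy": 0, "wz": 0, "gripper": 0},
    {"tx": -2, "ty": 0, "tz": 70, "wx": 0, "wy": 0, "wz": 0, "gripper": 0},
  ],
)

```text
time: 16.72
position: [0.5405, -0.1118, 0.1136]
tool_rot: [-2.022, -2.396, 0.008]
ft_force: [-1.2, 0.2, -1.7]
grip_width: 0.284
grip_force: 60.0
```

```bash
python3 - <<'E'
from h import *
b=snap('side')
s=ctrl.get_state();p=s['position'];r=s['tool_rot'];print(s['time'],p,r,s['ft_force'])
R=np.array([[.9859,.1678],[-.1678,.9859]]);print('vise xy mm',R@(p[:2]-[.5439,-.0124])*1e3)
c=b['color'][160:260,215:325]
cv2.imwrite('pics/s5c.png',cv2.resize(c,None,fx=6,fy=6,interpolation=2))
E
```

```text
16.7667 [ 0.54190456 -0.11212433  0.11601913] [-2.02337387 -2.39759162  0.00547817] [ 0.11203847 -0.15646519 -0.7775592 ]
vise xy mm [-18.70104703 -97.98338268]
```

View pics/s5c.png

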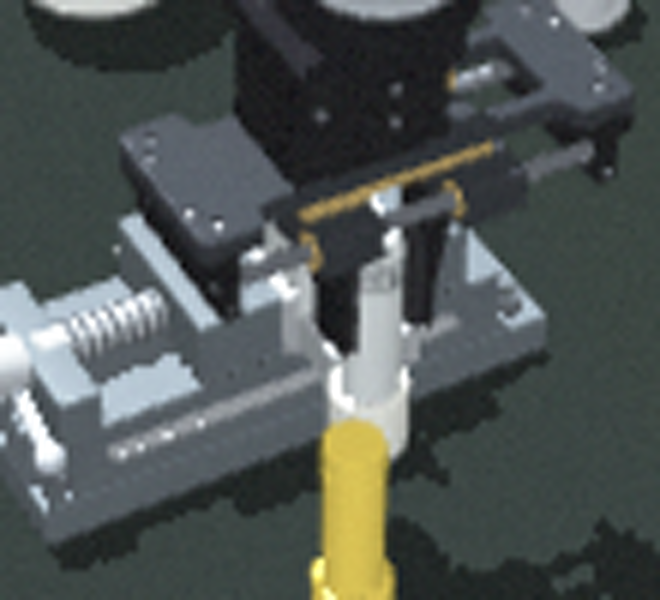

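The bar head, at about (370,405) in the crop, stands right in front of the end of the moving-jaw parallel. I'll approach and push gently.

>>> jog_arm(
  increments=[
    {"tx": 3, "ty": 1, "tz": 0, "wx": 0, "wy": 0, "wz": 0, "gripper": 0},
    {"tx": 6, "ty": 1, "tz": 0, "wx": 0, "wy": 0, "wz": 0, "gripper": 0},
    {"tx": 9, "ty": 1, "tz": 0, "wx": 0, "wy": 0, "wz": 0, "gripper": 0},
    {"tx": 10, "ty": 1, "tz": 0, "wx": 0, "wy": 0, "wz": 0, "gripper": 0},
    {"tx": 11, "ty": 1, "tz": 0, "wx": 0, "wy": 0, "wz": 0, "gripper": 0},
  ],
)

```text
time: 17.18
position: [0.5437, -0.1012, 0.1192]
tool_rot: [2.024, 2.401, 0.002]
ft_force: [-0.1, -0.1, -1.9]
grip_width: 0.282
grip_force: 60.0
```

>>> jog_arm(
  increments=[
    {"tx": 0.6, "ty": 0, "tz": 0, "wx": 0, "wy": 0, "wz": 0, "gripper": 0},
    {"tx": 1.2, "ty": 0, "tz": 0, "wx": 0, "wy": 0, "wz": 0, "gripper": 0},
    {"tx": 1.8, "ty": 0, "tz": 0, "wx": 0, "wy": 0, "wz": 0, "gripper": 0},
    {"tx": 2.4, "ty": 0, "tz": 0, "wx": 0, "wy": 0, "wz": 0, "gripper": 0},
    {"tx": 3, "ty": 0, "tz": 0, "wx": 0, "wy": 0, "wz": 0, "gripper": 0},
  ],
)

```text
time: 17.6
position: [0.5425, -0.0987, 0.1181]
tool_rot: [-2.026, -2.401, 0.0]
ft_force: [0.1, -0.4, -1.9]
grip_width: 0.29
grip_force: 60.0
```

>>> jog_arm(
  increments=[
    {"tx": 0.6, "ty": 0, "tz": 0, "wx": 0, "wy": 0, "wz": 0, "gripper": 0},
    {"tx": 1.2, "ty": 0, "tz": 0, "wx": 0, "wy": 0, "wz": 0, "gripper": 0},
    {"tx": 1.8, "ty": 0, "tz": 0, "wx": 0, "wy": 0, "wz": 0, "gripper": 0},
    {"tx": 2.4, "ty": 0, "tz": 0, "wx": 0, "wy": 0, "wz": 0, "gripper": 0},
    {"tx": 3, "ty": 0, "tz": 0, "wx": 0, "wy": 0, "wz": 0, "gripper": 0},
  ],
)

```text
time: 18.02
position: [0.5423, -0.0971, 0.1183]
tool_rot: [2.026, 2.399, -0.002]
ft_force: [0.7, -4.3, -2.8]
grip_width: 0.285
grip_force: 60.0
```

>>> jog_arm(
  increments=[
    {"tx": 0, "ty": 0, "tz": 0, "wx": 0, "wy": 0, "wz": 0, "gripper": 0},
    {"tx": -6, "ty": 0, "tz": 0, "wx": 0, "wy": 0, "wz": 0, "gripper": 0},
    {"tx": -10, "ty": 4, "tz": 0, "wx": 0, "wy": 0, "wz": 0, "gripper": 0},
    {"tx": -10, "ty": 20, "tz": 0, "wx": 0, "wy": 0, "wz": 0, "gripper": 0},
    {"tx": -10, "ty": 34, "tz": 0, "wx": 0, "wy": 0, "wz": 0, "gripper": 0},
  ],
)

```text
time: 18.43
position: [0.578, -0.0996, 0.1183]
tool_rot: [-2.026, -2.4, -0.003]
ft_force: [-0.4, 0.9, -1.3]
grip_width: 0.284
grip_force: 60.0
```

>>> jog_arm(
  increments=[
    {"tx": 1, "ty": 0, "tz": 0, "wx": 0, "wy": 0, "wz": 0, "gripper": 0},
    {"tx": 2, "ty": 0, "tz": 0, "wx": 0, "wy": 0, "wz": 0, "gripper": 0},
    {"tx": 3, "ty": 0, "tz": 0, "wx": 0, "wy": 0, "wz": 0, "gripper": 0},
    {"tx": 4, "ty": 0, "tz": 0, "wx": 0, "wy": 0, "wz": 0, "gripper": 0},
    {"tx": 5, "ty": 0, "tz": 0, "wx": 0, "wy": 0, "wz": 0, "gripper": 0},
  ],
)

```text
time: 18.85
position: [0.5758, -0.0949, 0.1181]
tool_rot: [-2.026, -2.4, -0.0]
ft_force: [-0.4, 0.1, -3.0]
grip_width: 0.287
grip_force: 60.0
```

>>> jog_arm(
  increments=[
    {"tx": 0.6, "ty": 0, "tz": 0, "wx": 0, "wy": 0, "wz": 0, "gripper": 0},
    {"tx": 1.2, "ty": 0, "tz": 0, "wx": 0, "wy": 0, "wz": 0, "gripper": 0},
    {"tx": 1.8, "ty": 0, "tz": 0, "wx": 0, "wy": 0, "wz": 0, "gripper": 0},
    {"tx": 2.4, "ty": 0, "tz": 0, "wx": 0, "wy": 0, "wz": 0, "gripper": 0},
    {"tx": 3, "ty": 0, "tz": 0, "wx": 0, "wy": 0, "wz": 0, "gripper": 0},
  ],
)

```text
time: 19.27
position: [0.576, -0.0925, 0.1183]
tool_rot: [2.026, 2.4, -0.0]
ft_force: [0.1, -2.0, -1.2]
grip_width: 0.288
grip_force: 60.0
```

>>> jog_arm(
  increments=[
    {"tx": 0.5, "ty": 0, "tz": 0, "wx": 0, "wy": 0, "wz": 0, "gripper": 0},
    {"tx": 1, "ty": 0, "tz": 0, "wx": 0, "wy": 0, "wz": 0, "gripper": 0},
    {"tx": 1.5, "ty": 0, "tz": 0, "wx": 0, "wy": 0, "wz": 0, "gripper": 0},
    {"tx": 1.5, "ty": 0, "tz": 0, "wx": 0, "wy": 0, "wz": 0, "gripper": 0},
    {"tx": 1.5, "ty": 0, "tz": 0, "wx": 0, "wy": 0, "wz": 0, "gripper": 0},
  ],
)

```text
time: 19.68
position: [0.5759, -0.092, 0.1184]
tool_rot: [2.026, 2.399, -0.001]
ft_force: [0.6, -5.1, -0.1]
grip_width: 0.286
grip_force: 60.0
```

>>> jog_arm(
  increments=[
    {"tx": -8, "ty": 0, "tz": 0, "wx": 0, "wy": 0, "wz": 0, "gripper": 0},
    {"tx": -21, "ty": 0, "tz": -10, "wx": 0, "wy": 0, "wz": 0, "gripper": 0},
    {"tx": -21, "ty": 0, "tz": -40, "wx": 0, "wy": 0, "wz": 0, "gripper": 0},
    {"tx": -21, "ty": 0, "tz": -75, "wx": 0, "wy": 0, "wz": 0, "gripper": 0},
    {"tx": -21, "ty": 0, "tz": -90, "wx": 0, "wy": 0, "wz": 0, "gripper": 0},
  ],
)

```text
time: 20.1
position: [0.581, -0.1121, 0.213]
tool_rot: [2.025, 2.397, 0.007]
ft_force: [1.9, -0.0, -1.5]
grip_width: 0.289
grip_force: 60.0
```

>>> jog_arm(
  increments=[
    {"tx": -36, "ty": -10, "tz": 0, "wx": 0, "wy": 0, "wz": 0, "gripper": 0},
    {"tx": -72, "ty": -20, "tz": 0, "wx": 0, "wy": 0, "wz": 0, "gripper": 0},
    {"tx": -108, "ty": -31, "tz": 0, "wx": 0, "wy": 0, "wz": 0, "gripper": 0},
    {"tx": -144, "ty": -42, "tz": 0, "wx": 0, "wy": 0, "wz": 0, "gripper": 0},
    {"tx": -173, "ty": -51, "tz": 0, "wx": 0, "wy": 0, "wz": 0, "gripper": 0},
  ],
)

```text
time: 20.52
position: [0.5571, -0.2935, 0.2091]
tool_rot: [2.028, 2.399, 0.001]
ft_force: [0.5, -0.9, -2.0]
grip_width: 0.286
grip_force: 60.0
```

>>> jog_arm(
  increments=[
    {"tx": 0, "ty": 0, "tz": 0, "wx": 0, "wy": 0, "wz": 0, "gripper": 0},
    {"tx": 0, "ty": 0, "tz": 30, "wx": 0, "wy": 0, "wz": 0, "gripper": 0},
    {"tx": 0, "ty": 0, "tz": 65, "wx": 0, "wy": 0, "wz": 0, "gripper": 0},
    {"tx": 0, "ty": 0, "tz": 90, "wx": 0, "wy": 0, "wz": 0, "gripper": 0},
    {"tx": 0, "ty": 0, "tz": 100, "wx": 0, "wy": 0, "wz": 0, "gripper": 0},
  ],
)

```text
time: 20.93
position: [0.556, -0.2885, 0.1043]
tool_rot: [-2.022, -2.396, 0.001]
ft_force: [-0.7, 1.8, -2.7]
grip_width: 0.291
grip_force: 60.0
```

```bash
python3 - <<'E'
from h import *
b=snap('side');s=ctrl.get_state();print(s['time'],s['position'],s['ft_force'])
c=b['color'][190:340,220:370]
cv2.imwrite('pics/s6c.png',cv2.resize(c,None,fx=4,fy=4,interpolation=2))
E
```

```text
20.9833 [ 0.55595037 -0.28857251  0.10406155] [-1.31433708  1.11653639 -2.86785924]
```

View pics/s6c.png

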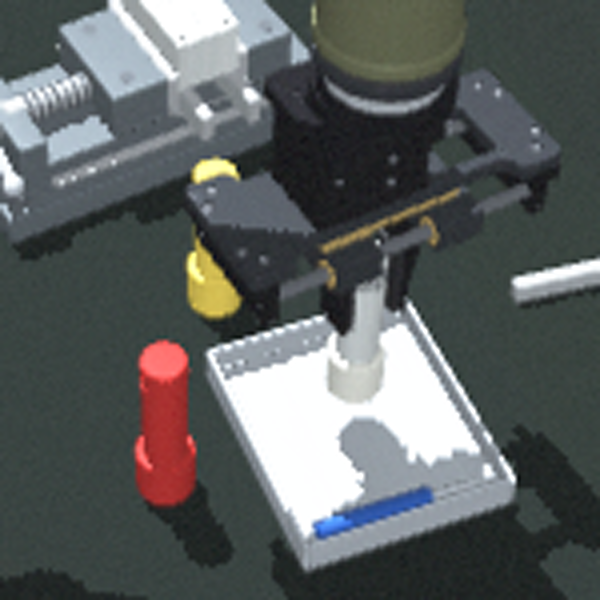

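The bar hangs over the tray floor, with its head at about (355,375) in the crop, well clear of the blue tool. Now lowering.

>>> jog_arm(
  increments=[
    {"tx": 0, "ty": 0, "tz": 14, "wx": 0, "wy": 0, "wz": 0, "gripper": 0},
    {"tx": 0, "ty": 0, "tz": 24, "wx": 0, "wy": 0, "wz": 0, "gripper": 0},
    {"tx": 0, "ty": 0, "tz": 30, "wx": 0, "wy": 0, "wz": 0, "gripper": 0},
    {"tx": 0, "ty": 0, "tz": 32, "wx": 0, "wy": 0, "wz": 0, "gripper": 0},
    {"tx": 0, "ty": 0, "tz": 33, "wx": 0, "wy": 0, "wz": 0, "gripper": 0},
  ],
)

```text
time: 21.4
position: [0.5583, -0.2903, 0.0753]
tool_rot: [2.026, 2.401, 0.0]
ft_force: [0.3, 0.1, -2.5]
grip_width: 0.285
grip_force: 60.0
```

>>> jog_arm(
  increments=[
    {"tx": 0, "ty": 0, "tz": 0.7, "wx": 0, "wy": 0, "wz": 0, "gripper": 0},
    {"tx": 0, "ty": 0, "tz": 1.4, "wx": 0, "wy": 0, "wz": 0, "gripper": 0},
    {"tx": 0, "ty": 0, "tz": 2.1, "wx": 0, "wy": 0, "wz": 0, "gripper": 0},
    {"tx": 0, "ty": 0, "tz": 2.8, "wx": 0, "wy": 0, "wz": 0, "gripper": 0},
    {"tx": 0, "ty": 0, "tz": 3.5, "wx": 0, "wy": 0, "wz": 0, "gripper": 0},
  ],
)

```text
time: 21.82
position: [0.5583, -0.2903, 0.0719]
tool_rot: [2.026, 2.401, 0.0]
ft_force: [-0.8, 0.7, -1.7]
grip_width: 0.285
grip_force: 60.0
```

>>> jog_arm(
  increments=[
    {"tx": 0, "ty": 0, "tz": 0.7, "wx": 0, "wy": 0, "wz": 0, "gripper": 0},
    {"tx": 0, "ty": 0, "tz": 1.4, "wx": 0, "wy": 0, "wz": 0, "gripper": 0},
    {"tx": 0, "ty": 0, "tz": 2, "wx": 0, "wy": 0, "wz": 0, "gripper": 0},
    {"tx": 0, "ty": 0, "tz": 2.6, "wx": 0, "wy": 0, "wz": 0, "gripper": 0},
    {"tx": 0, "ty": 0, "tz": 3.2, "wx": 0, "wy": 0, "wz": 0, "gripper": 0},
  ],
)

```text
time: 22.23
position: [0.5582, -0.2904, 0.0695]
tool_rot: [-2.026, -2.401, -0.001]
ft_force: [-2.6, 1.5, 7.8]
grip_width: 0.284
grip_force: 60.0
```

>>> jog_arm(
  increments=[
    {"tx": 0, "ty": 0, "tz": -1, "wx": 0, "wy": 0, "wz": 0, "gripper": 0},
    {"tx": 0, "ty": 0, "tz": -1, "wx": 0, "wy": 0, "wz": 0, "gripper": 0.33},
    {"tx": 0, "ty": 0, "tz": -1, "wx": 0, "wy": 0, "wz": 0, "gripper": 0.4},
    {"tx": 0, "ty": 0, "tz": -1, "wx": 0, "wy": 0, "wz": 0, "gripper": 0.6},
    {"tx": 0, "ty": 0, "tz": -1, "wx": 0, "wy": 0, "wz": 0, "gripper": 0.9},
  ],
)

```text
time: 22.65
position: [0.5582, -0.2904, 0.0695]
tool_rot: [2.026, 2.401, 0.0]
ft_force: [-0.0, 0.4, -0.5]
grip_width: 0.473
grip_force: 0.0
```

>>> jog_arm(
  increments=[
    {"tx": 0, "ty": 0, "tz": 0, "wx": 0, "wy": 0, "wz": 0, "gripper": 0.9},
    {"tx": 0, "ty": 0, "tz": 0, "wx": 0, "wy": 0, "wz": 0, "gripper": 0.9},
    {"tx": 0, "ty": 0, "tz": 0, "wx": 0, "wy": 0, "wz": 0, "gripper": 0.9},
    {"tx": 0, "ty": 0, "tz": 0, "wx": 0, "wy": 0, "wz": 0, "gripper": 0.9},
    {"tx": 0, "ty": 0, "tz": 0, "wx": 0, "wy": 0, "wz": 0, "gripper": 0.9},
  ],
)

```text
time: 23.07
position: [0.5581, -0.2903, 0.0694]
tool_rot: [-2.026, -2.401, -0.0]
ft_force: [0.2, -0.5, -0.6]
grip_width: 0.834
grip_force: 0.0
```

>>> jog_arm(
  increments=[
    {"tx": 0, "ty": 0, "tz": -15, "wx": 0, "wy": 0, "wz": 0, "gripper": 0.9},
    {"tx": 0, "ty": 0, "tz": -40, "wx": 0, "wy": 0, "wz": 0, "gripper": 0.9},
    {"tx": 0, "ty": 0, "tz": -75, "wx": 0, "wy": 0, "wz": 0, "gripper": 0.9},
    {"tx": 0, "ty": 0, "tz": -110, "wx": 0, "wy": 0, "wz": 0, "gripper": 0.9},
    {"tx": 0, "ty": 0, "tz": -130, "wx": 0, "wy": 0, "wz": 0, "gripper": 0.9},
  ],
)

```text
time: 23.48
position: [0.5591, -0.2913, 0.2036]
tool_rot: [2.024, 2.397, 0.002]
ft_force: [0.5, -1.2, 0.2]
grip_width: 0.902
grip_force: 0.0
```

>>> jog_arm(
  increments=[
    {"tx": 0, "ty": 0, "tz": 0, "wx": 0, "wy": 0, "wz": 0, "gripper": 0.9},
    {"tx": 0, "ty": 0, "tz": 0, "wx": 0, "wy": 0, "wz": 0, "gripper": 0.9},
    {"tx": 0, "ty": 0, "tz": 0, "wx": 0, "wy": 0, "wz": 0, "gripper": 0.9},
    {"tx": 0, "ty": 0, "tz": 0, "wx": 0, "wy": 0, "wz": 0, "gripper": 0.9},
    {"tx": 0, "ty": 0, "tz": 0, "wx": 0, "wy": 0, "wz": 0, "gripper": 0.9},
  ],
)

```text
time: 23.9
position: [0.5573, -0.2898, 0.1978]
tool_rot: [-2.024, -2.399, 0.001]
ft_force: [0.8, -0.3, -0.1]
grip_width: 0.902
grip_force: 0.0
```

```bash
python3 - <<'E'
from h import *
b=snap('side');s=ctrl.get_state();print(s['time'],s['position'],s['ft_force'])
c=b['color'][165:345,195:375]
cv2.imwrite('pics/s7c.png',cv2.resize(c,None,fx=3.3,fy=3.3,interpolation=2))
E
```

```text
23.95 [ 0.55745449 -0.28992384  0.19800936] [0.19292116 0.14547617 0.75073387]
```

View pics/s7c.png

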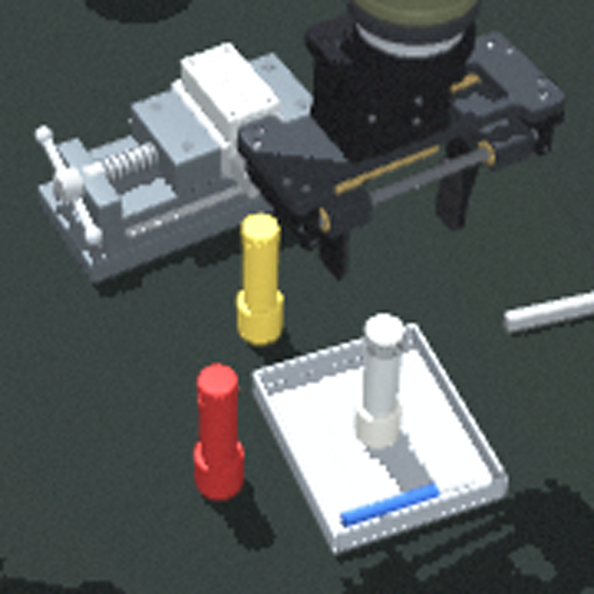

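The bar stands upright in the tray at about (380,385) in the crop, and the gripper is clear above it. The block is down in the vise, and nothing else in this crop has moved. I'm handing in the job.

```bash
python3 -c "
from bench import ctrl
print(ctrl.close_job())"
```

```text
the job is handed in; nothing more can be done
None
```

The job is handed in at about 24 s of the 72 s allowed: I tapped the block down at both ends with about 22–24 N, both parallels held light pushes of about 4–5 N (moving jaw first, then fixed), and the bar stands upright in its tray again; the hand-in returned no verdict.

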